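# Take the jar stop off the T-track board

## Robot

A 6-joint arm with a two-finger parallel gripper is mounted at the origin on a cart in front of the work surface, level with it; the furniture and walls round the work are solid. World frame = base frame: x ahead of the robot, y to its left, z up, the work surface at z = 0. Lengths are in m, angles in rad, forces in N, time in s.
With the tool pointing down it reaches from about 0.3 to 0.95 m from the base axis. Payload 3.1 kg.
Tool frame: the origin (TCP) lies at the very end of the fingers, on their centre line; the grasp point (between the pads) lies 19 mm behind it; z points along the fingers, y is the line along which they close (so a half turn about z gives the same grasp; the last joint's range is limited). The gripper opens to 85 mm and grips with 20 to 120 N. Pads are 22 mm wide; open, the fingers measure 114 mm over their backs; the gripper's body (76 mm by 85 mm) begins 54 mm behind the grasp point. The pads swing forward as they close: fully open they stand 13 mm farther back than shut.
Start: joints at [1.089, 0.308, 1.634, -0, 1.2, -0.07], TCP at [0.25, 0.573, 0.231] pointing down, gripper open.
Joint ranges: [-3.06, 3.06], [-0.79, 1.96], [0.05, 2.63], [-1.19, 4.34], [0.05, 2.64], [-2.94, 2.94]. Speed limits (rad/s): [2.79, 2.79, 3.14, 3.14, 3.14, 3.14].

## Interface

Orientations are given as [roll, pitch, yaw] about the fixed x, y, z axes, in that order (R = Rz(yaw) Ry(pitch) Rx(roll)).
In Python, from bench import env, snapshot, camera_params gives the robot as it stands. The module is installed in compiled form; this text tells all that it offers.
- The arm moves only by the tool apply_moves, never from a script. Its argument "deltas" is a list that holds one entry, the list of rows, each a list of 5 numbers: the finger opening in mm, from 0 to 85.4, then the shift along the tool's x, y, z in mm, then the turn about the tool's z in degrees. A call has exactly 10 rows; each row is the pose to reach, as a shift and turn from the pose commanded when the call began, along the tool's axes at that moment; what a row does not reach only later rows make up. A row lasts 1/10 s, in which the tool goes at most 50 mm and 8.59 degrees, less where a joint would pass 70% of its speed; a pose out of reach is approached as far as the arm can. A call with a gripper value outside its range is refused whole. The fingers move at their own pace and stop on an object; "newtons" is the grip in N (left out, the last holds). Time passes only in rows, so rows that repeat a pose let the fingers close, or fill a call up. It gives the time, the measured TCP pose, the force, the opening and the grip force at its end, in the units of the state.
- env.read_state(): the state, without advancing time (a new reading comes with each control period).
- snapshot(name): name is "side" or "top" or "wrist"; returns (picture, depth): 400x640x3 uint8, red, green, blue; 400x640 float32, m along the optical axis (not along the pixel's ray), 0 where there is no reading.
- camera_params(name): a dict with "fx", "fy", "cx", "cy" (pixels), "k1" (the pictures are not rectified: a ray, as slopes to the right and down, at radius r is drawn at 1 + k1 r^2 times it, then the intrinsics apply), "extrinsics" (4x4, takes a point from world to camera coordinates). Camera axes: x right, y up, looking along -z (the intrinsics and any distortion apply to the point x, -y, -z); pixel columns grow to the right and rows downward; lengths in m; the calibration is good to about 2 mm. A picture is of the moment at which its call begins: read the wrist's pose just before it. camera_params takes no time and is no camera call; for the wrist camera it gives the pose at the moment of the call.
- env.finish_job(): hands the job in; it is judged then, once.
The state is a dict: "time": time; "joint_positions": joint angles; "dq": joint speeds; "joint_efforts": joint torques, N m; "ee_pos": TCP position; "eef_rot": TCP orientation; "contact_force": force on the tool from outside, world axes, zero at the start; "ft_torque": the same for the moment, N m; "finger_gap": finger opening in m; "grip_force": force on a finger pad.
Only numpy, scipy, OpenCV 4.12 (cv2) and the standard library are available. Lean on these libraries where they do the work, as an engineer would, in place of code of your own. Each camera call takes 0.05 s, during which the arm holds its last target. There are 200 camera calls.

## Task

The wooden jar stop on the T-track board needs washing. Slide it along the track and out of the end it is nearer to, keeping it down on the bare board there until it is clear of the track, then lift it off and stand it upright in the dark cake pan. Leave the hook slide where it is.

Things in the scene. Friction and masses are not known exactly. Their poses are not given: they have to be found in the camera images.
- track_board: Fixed dark board 330 x 76 x 15 mm, long along x; origin: centre of its underside, on the counter. On it an aluminium T-track, x -110 to +110 mm, 42 mm wide, top 30 mm up, both ends open; past each end 55 mm of bare board level with the track floor (15 mm up). Inside 36 mm wide, 11 high; 4 mm lips leave an 18 mm slot. Slides lift out only past the ends. Overhead shelf: z 0.5 m, x > 0.6 m.
- jar_stop: Part to take off: loose, 0.12 kg, light wood plate on a steel foot, 87 mm tall. Origin: centre of the foot's underside, z up, x along the track. Foot 36 (x) x 30 x 8 mm, under the lips; neck 26 x 10; saddle 30 x 40 at 19-24 mm; plate 14 mm thick in x, 44 wide in y, 23-87 mm up. Starts in either half, 55-85 mm from the board's centre; slides freely, 3 mm play up and sideways.
- hook_slide: The other slide, in the other half of the track: a steel foot like the jar stop's with a thin round steel hook (7 mm rod), 83 mm tall in all. Origin at the centre of the foot's underside, axes as for the jar stop. It stays where it is.
- cake_pan: Dark round cake pan, open on top, loose, 0.4 kg; 140 mm across the rim, 50 mm high, flat inner floor at about 2 to 6 mm height, at least 100 mm clear inside; origin at the centre of its underside, z up. It stands beyond one end or the other of the board.
Things that resemble listed ones, but are neither listed nor needed, are in the scene too. What is shaped like the jar_stop but red is not meant.

How it is judged:
On the way:
1. the jar stop has been slid out beyond the track's end, still down on the board ((x of jar_stop in the frame of track_board above 0.124 m or x of jar_stop in the frame of track_board below -0.124 m) and y of jar_stop in the frame of track_board between -0.025 and 0.025 m and z of jar_stop in the frame of track_board below 0.035 m), for 0.1 s.
At the end, for the whole second after the job is handed in: The jar stop stands upright (within about 14 degrees) on the floor of the cake pan, its foot within 45 mm of the pan's centre and at rest; the pan stands level; the hook slide is within 30 mm of where it was (horizontal distance between jar_stop and cake_pan below 0.045 m and z of jar_stop in the frame of cake_pan below 0.02 m and angle between jar_stop's own z axis and vertical below 0.25 rad and angle between cake_pan's own z axis and vertical below 0.15 rad and linear speed of jar_stop below 0.02 m/s and distance of hook_slide from where it was at the start of the episode below 0.03 m); the robot touches nothing.
It also fails if it takes over 40 s, if anything falls off the work surface, if the arm or the gripper's body presses on something with over 40 N, if the wrist force passes 120 N, or if a joint passes its speed limit or range.

## Working session

There is one attempt and no reset: what is moved stays moved. The work goes in short steps, Python scripts to look and compute and a tool call to move; the robot and the scene stay as the last step left them, time stands still between calls to the robot, and variables do not carry over. Pictures are saved under pics/ and viewed, at most 10 in all, crops included, and the job is handed in when it is done.

Besides the shell and the picture viewer there is one more tool, called as name([rows], argument=value, ...), one row to a line, values as JSON. apply_moves: Moves the arm, as the interface text tells. Its arguments: {"type":"object","properties":{"deltas":{"type":"array","items":{"type":"array","items":{"type":"array","items":{"type":"number"}}}},"newtons":{"type":"number"}},"required":["deltas"]}

```bash
mkdir -p pics; cat > h.py <<'E'
import numpy as np,cv2
from bench import env,snapshot,camera_params
def cloud(n):
    p=camera_params(n); im,d=snapshot(n)
    v,u=np.mgrid[0:400,0:640]
    K=np.array([[p['fx'],0,p['cx']],[0,p['fy'],p['cy']],[0,0,1.]])
    xy=cv2.undistortPoints(np.stack([u,v],-1).reshape(-1,1,2).astype(float),K,np.array([p['k1'],0,0,0.])).reshape(400,640,2)
    c=np.stack([xy[...,0]*d,-xy[...,1]*d,-d],-1)
    E=np.array(p['extrinsics']); w=(c-E[:3,3])@E[:3,:3]
    w[d==0]=np.nan
    return im,w
E
python3 - <<'E'
from h import *
print(env.read_state())
for n in("top","side"):
    im,w=cloud(n); np.savez(n+".npz",im=im,w=w); cv2.imwrite(f"pics/{n}0.png",im[...,::-1])
    print(n,w[::80,::80].round(3).tolist() if n=="top" else "")
E
```

```text
{'time': 0.0, 'joint_positions': array([ 1.08930496e+00,  3.08999550e-01,  1.63519886e+00, -3.64664177e-06,
        1.19967474e+00, -6.96959526e-02]), 'dq': array([-0.00079191,  0.00064881, -0.001434  ,  0.00139614,  0.00023744,
        0.00101306]), 'joint_efforts': array([ 2.44038702e-04, -4.15254664e+01, -2.76660991e+01, -1.88986801e-04,
        1.01325929e-02, -1.57169957e-06]), 'ee_pos': array([0.24980293, 0.57201407, 0.2300446 ]), 'eef_rot': array([-3.13931746e+00, -1.55425553e-04,  2.72979839e+00]), 'contact_force': array([-0.52225191, -0.15927482, -0.42443652]), 'ft_torque': array([ 0.04006181, -0.00795578,  0.00913836]), 'grip_force': 0.0, 'finger_gap': 0.08542579604991017}
top [[[0.592, 0.329, 0.836], [0.592, 0.264, 0.829], [0.592, 0.199, 0.824], [0.591, 0.133, 0.819], [0.742, 0.063, 0.539], [0.74, -0.053, 0.538], [0.663, -0.119, 0.678], [0.738, -0.288, 0.538]], [[0.612, 0.481, 0.606], [nan, nan, nan], [0.629, 0.292, 0.538], [0.626, 0.178, 0.537], [0.623, 0.066, 0.536], [0.62, -0.047, 0.537], [0.618, -0.161, 0.537], [0.616, -0.276, 0.538]], [[0.797, 1.389, -0.755], [0.806, 1.095, -0.853], [0.623, 0.467, -0.001], [0.618, 0.266, -0.003], [0.613, 0.066, -0.003], [0.607, -0.133, -0.001], [0.602, -0.332, 0.005], [0.598, -0.537, 0.001]], [[0.467, 1.392, -0.781], [0.463, 1.087, -0.855], [0.424, 0.464, 0.001], [0.419, 0.267, 0.001], [0.414, 0.071, 0.004], [0.409, -0.124, -0.002], [0.403, -0.32, 0.004], [0.397, -0.509, 0.027]], [[0.133, 1.428, -0.849], [0.13, 1.078, -0.847], [0.125, 0.739, -0.845], [0.119, 0.408, -0.843], [0.126, 0.079, -0.735], [0.104, -0.247, -0.835], [0.09, -0.583, -0.855], [0.138, -0.723, -0.443]]]
side
```

View pics/top0.png

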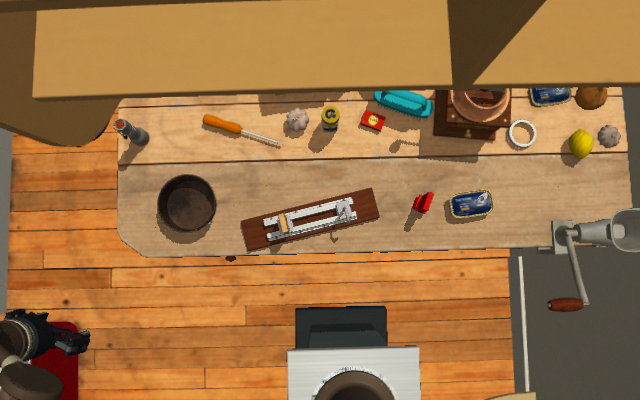

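View pics/side0.png

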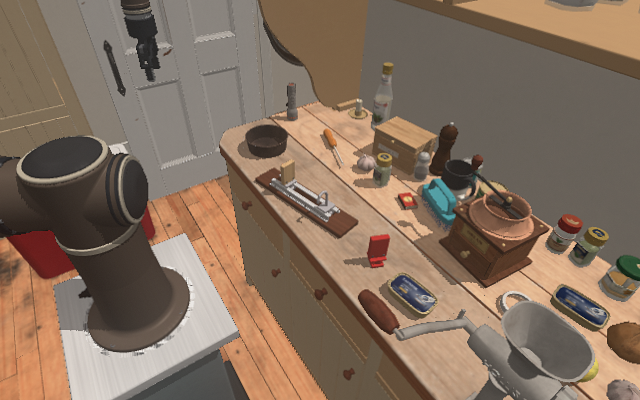

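The top view shows the pan at (187,203), the light-wood jar stop at (283,222) in the left half of the board, and the hook slide at (347,208). The only lookalike is the red one at (424,203); the side view shows it at (378,250). I choose (283,222), which is light wood and on the board (side view (287,170)). Next I'll measure and check it in a crop.

```bash
python3 - <<'E'
from h import *
f=np.load("top.npz");im,w=f['im'],f['w']
cv2.imwrite("pics/crop.png",cv2.resize(im[165:265,150:390,::-1],None,fx=3.3,fy=3.3,interpolation=cv2.INTER_CUBIC))
v,u=np.mgrid[0:400,0:640]
hsv=cv2.cvtColor(im,cv2.COLOR_RGB2HSV)
Z=w[...,2]
reg=(u>236)&(u<384)&(v>180)&(v<256)
m=reg&(Z>0.010)&(Z<0.042)
def rect(m,n):
    m=cv2.morphologyEx(m.astype(np.uint8),cv2.MORPH_OPEN,np.ones((3,3)))
    k,l,s,_=cv2.connectedComponentsWithStats(m);i=1+s[1:,4].argmax()
    p=w[l==i][:,:2].astype(np.float32);print(n,len(p),cv2.minAreaRect(p))
rect(m,"board")
# colour: dark brown board
dk=reg&(im[...,0]<130)&(im.max(-1)-im.min(-1)>25); 
rect(reg&((Z>0.008)&(Z<0.02)),"bare")
for t in (0.03,0.06,0.08):
  t1=(u>262)&(u<305)&(v>200)&(v<245)&(Z>t)
  p=w[t1];print(t,len(p),np.nanmedian(p,0),p.max(0),p.min(0)); 
rect((u>262)&(u<305)&(v>200)&(v<245)&(Z>.06),"stop")
t1=(u>320)&(u<365)&(v>190)&(v<230)&(Z>.04);print("hook",w[t1].mean(0),t1.sum(),w[t1].max(0),w[t1].min(0))
pm=(u>145)&(u<230)&(v>165)&(v<245)&(Z>.035)
p=w[pm];print("pan",cv2.minEnclosingCircle(p[:,:2].astype(np.float32)),p[:,2].max(),cv2.minAreaRect(p[:,:2].astype(np.float32)))
f=np.load("side.npz");w=f['w'];u=u;Z=w[...,2]
t1=(u>272)&(u<302)&(v>150)&(v<195)&(Z>.065);p=w[t1];print("side stop",p.mean(0),p.max(0),p.min(0))
pm=(u>235)&(u<298)&(v>115)&(v<165)&(Z>.042)&(Z<.06);p=w[pm];print("pan side",cv2.minEnclosingCircle(p[:,:2].astype(np.float32)))
E
```

```text
board 3865 ((0.46594807505607605, 0.0951901525259018), (0.07621531188488007, 0.3306392431259155), 12.889063835144043)
bare 944 ((0.44085022807121277, 0.2040039598941803), (0.0762908011674881, 0.1071886345744133), 13.350133895874023)
0.03 403 [0.45247253 0.15105928 0.03903117] [0.48341319 0.20424594 0.10708778] [0.42320664 0.10787565 0.03000981]
0.06 142 [0.45108551 0.15345406 0.10147775] [0.47394463 0.16475325 0.10708778] [0.42991892 0.14370573 0.06062464]
0.08 132 [0.45135652 0.1536604  0.1018144 ] [0.47394463 0.16475325 0.10708778] [0.43089302 0.14370573 0.08001249]
stop 137 ((0.45219990611076355, 0.15455262362957), (0.04375879094004631, 0.014052423648536205), 12.866018295288086)
hook [0.47740156 0.01295519 0.06268305] 126 [0.50374272 0.02916421 0.09900468] [ 0.4491703  -0.00154284  0.04000194]
pan ((0.5078524947166443, 0.3874020278453827), 0.07141903787851334) 0.05630709929086834 ((0.5083606839179993, 0.3867211937904358), (0.13823464512825012, 0.13962872326374054), 72.0794677734375)
side stop [0.44861509 0.14762223 0.08774013] [0.47215305 0.16006018 0.10521838] [0.42834859 0.14065221 0.06513098]
pan side ((0.5081953406333923, 0.38519686460494995), 0.07277251780033112)
```

View pics/crop.png

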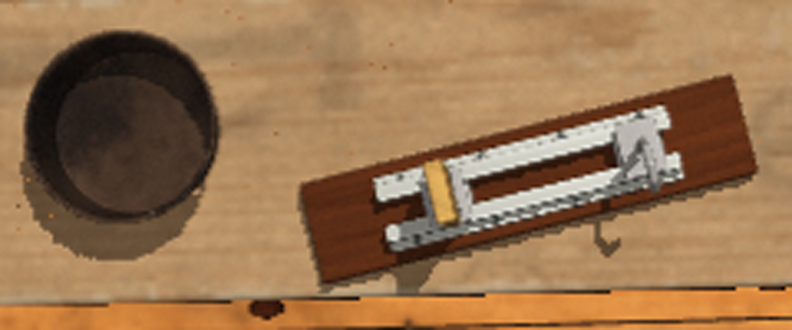

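The crop confirms the choice: light wood plate at about (441,193) in the crop, with the hook at the far end. All the numbers agree. The board measures 331x76 and is turned 12.9°, the stop is at +61 mm along it and 0 across, and the pan is at (0.508,0.387). I'll grip the plate across its 14 mm thickness, so tool y points along the track.

apply_moves([
  [[85,-35,-30,0,-3.6],[85,-71,-61,0,-7.3],[85,-106,-91,0,-11],[85,-141,-121,0,-14.6],[85,-176,-151,0,-18.2],[85,-212,-182,0,-21.9],[85,-247,-212,0,-25.5],[85,-282,-242,0,-29.2],[85,-318,-272,0,-32.8],[85,-353,-303,0,-36.5]],
], newtons=40)

```text
time: 1.1
ee_pos: [0.4527, 0.152, 0.2311]
eef_rot: [3.142, -0.0, -2.914]
contact_force: [0.8, 0.4, 0.5]
finger_gap: 0.085
grip_force: 0.0
```

```bash
python3 - <<'E'
from h import *
s=env.read_state();print(s['ee_pos'],s['eef_rot'])
im,w=cloud("wrist");cv2.imwrite("pics/w1.png",im[...,::-1])
Z=w[...,2];p=w[(Z>.075)&(Z<.115)&(abs(w[...,0]-.452)<.05)&(abs(w[...,1]-.154)<.04)]
print(len(p),cv2.minAreaRect(p[:,:2].astype(np.float32)),p[:,2].max(),np.median(p[:,2]))
E
```

```text
[0.4526725  0.15198626 0.23107237] [ 3.14153790e+00 -2.53769052e-05 -2.91356019e+00]
818 ((0.4516187608242035, 0.15430250763893127), (0.0436413399875164, 0.013681810349225998), 13.19470500946045) 0.10543924459720883 0.10290152871417468
```

View pics/w1.png

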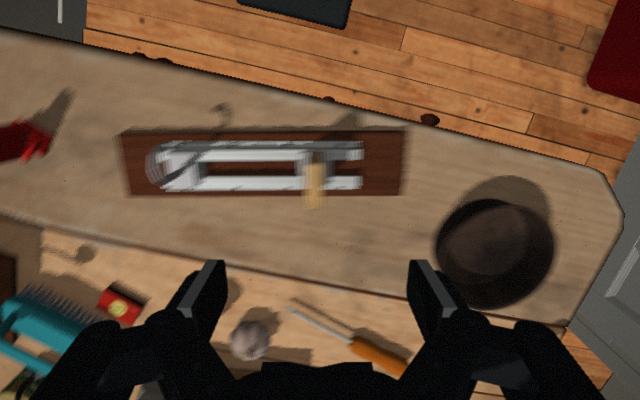

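The wrist view agrees to within 1 mm: stop at about (314,180), fingers aligned with the track. Descending.

apply_moves([
  [[85,0,1,25,0],[85,0.5,2,50,0],[85,0.5,2.5,75,0],[85,0.5,2.5,100,0],[85,0.5,2.5,120,0],[85,0.5,2.5,140,0],[85,0.5,2.5,155,0],[85,0.5,2.5,165,0],[85,0.5,2.5,165,0],[85,0.5,2.5,165,0]],
])

```text
time: 2.15
ee_pos: [0.4515, 0.1562, 0.0664]
eef_rot: [3.142, 0.0, -2.916]
contact_force: [-0.2, 0.8, 0.2]
finger_gap: 0.0851
grip_force: 0.0
```

apply_moves([
  [[50,0,0,0,0],[30,0,0,0,0],[15,0,0,0,0],[5,0,0,0,0],[5,0,0,0,0],[5,0,0,0,0],[5,0,0,0,0],[5,0,0,0,0],[5,0,0,0,0],[5,0,0,0,0]],
], newtons=40)

```text
time: 3.15
ee_pos: [0.4513, 0.1561, 0.0662]
eef_rot: [-3.142, -0.0, -2.916]
contact_force: [0.1, -0.5, -0.0]
finger_gap: 0.0138
grip_force: 43.4
```

Gripped, gap 13.8 mm. Sliding 78 mm outward.

apply_moves([
  [[5,0,5,0,0],[5,0,12,0,0],[5,0,20,0,0],[5,0,28,0,0],[5,0,37,0,0],[5,0,46,0,0],[5,0,55,0,0],[5,0,64,0,0],[5,0,72,0,0],[5,0,78,0,0]],
])

```text
time: 4.15
ee_pos: [0.4337, 0.2329, 0.0663]
eef_rot: [3.142, -0.0, -2.916]
contact_force: [0.1, -0.4, 0.4]
finger_gap: 0.0138
grip_force: 43.2
```

apply_moves([
  [[5,0,0,0,0],[5,0,0,0,0],[5,0,0,0,0],[5,0,0,0,0],[5,0,0,0,0],[5,0,0,0,0],[5,0,0,0,0],[5,0,0,0,0],[5,0,0,0,0],[5,0,0,0,0]],
])

```text
time: 5.15
ee_pos: [0.4339, 0.2321, 0.0662]
eef_rot: [-3.142, -0.0, -2.916]
contact_force: [-0.2, 0.1, -0.7]
finger_gap: 0.0134
grip_force: 43.1
```

```bash
python3 - <<'E'
from h import *
for n in("top",):
    im,w=cloud(n);cv2.imwrite("pics/s1.png",cv2.resize(im[150:270,130:390,::-1],None,fx=3,fy=3))
    im,w=cloud("side");cv2.imwrite("pics/s2.png",cv2.resize(im[100:250,220:380,::-1],None,fx=4,fy=4))
E
```

```text
(no output)
```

View pics/s2.png

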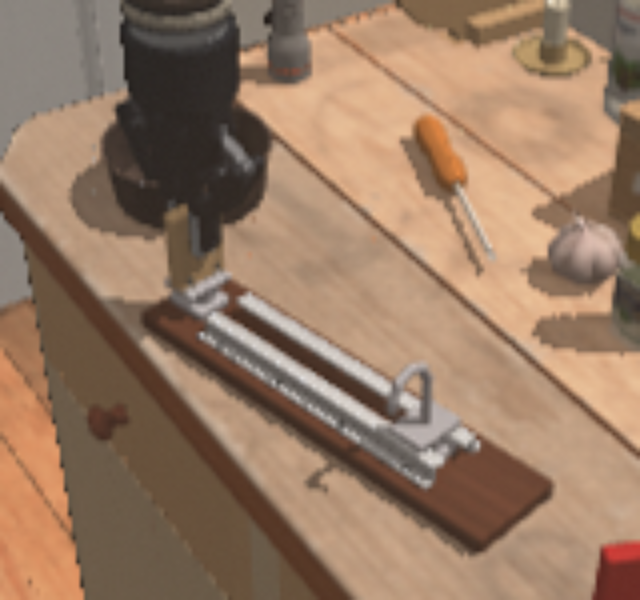

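The side crop shows the stop's foot out past the track end (at about (200,290)) and down on the bare board, with the hook in place at (420,410). The TCP puts it at 140.6 mm along. Lift it and carry it to the pan.

apply_moves([
  [[5,0,0,-10,0],[5,0,0,-25,0],[5,0,0,-40,0],[5,0,0,-55,0],[5,0,0,-70,0],[5,0,0,-80,0],[5,0,0,-80,0],[5,0,0,-80,0],[5,-5,6,-80,0],[5,-15,19,-80,0]],
])

```text
time: 6.25
ee_pos: [0.4436, 0.2537, 0.1452]
eef_rot: [-3.141, -0.002, -2.918]
contact_force: [0.5, 0.4, -1.7]
finger_gap: 0.0134
grip_force: 43.0
```

apply_moves([
  [[5,-10,13,0,0],[5,-22,28,0,0],[5,-34,43,0,0],[5,-46,58,0,0],[5,-58,73,0,0],[5,-70,88,0,0],[5,-80,101,0,0],[5,-88,111,0,0],[5,-92,115.5,0,0],[5,-92,115.5,0,0]],
])

```text
time: 7.25
ee_pos: [0.5083, 0.388, 0.1457]
eef_rot: [-3.141, -0.0, -2.915]
contact_force: [0.4, -0.0, -0.3]
finger_gap: 0.0137
grip_force: 43.1
```

```bash
python3 - <<'E'
from h import *
s=env.read_state();print(s['ee_pos'],s['finger_gap'])
im,w=cloud("side");cv2.imwrite("pics/s3.png",cv2.resize(im[60:210,200:340,::-1],None,fx=4,fy=4))
Z=w[...,2]
c=np.array([.508,.387]);r=np.hypot(w[...,0]-c[0],w[...,1]-c[1])
p=w[(r<.09)&(Z>.035)&(Z<.06)];print("pan",cv2.minEnclosingCircle(p[:,:2].astype(np.float32)))
E
```

```text
[0.5083225  0.38800246 0.1457229 ] 0.013659646615932672
pan ((0.5062859058380127, 0.3846423327922821), 0.07291501015424728)
```

View pics/s3.png

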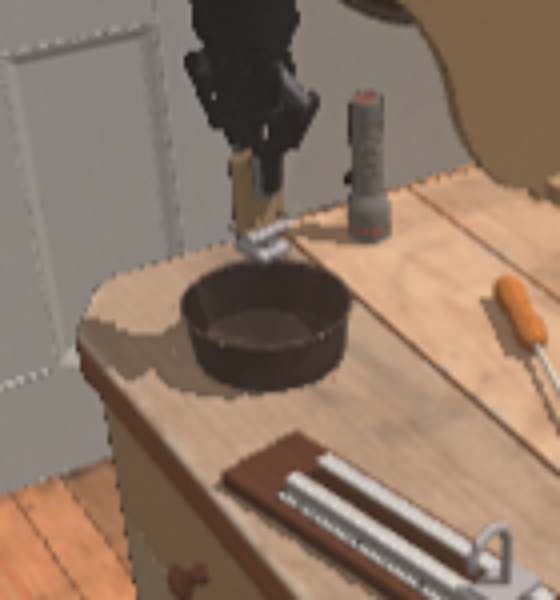

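The side crop shows the stop upright in the gripper, over the pan centre (about (265,320)). The foot is about 94 mm up, so I lower 82 mm and then creep.

apply_moves([
  [[5,0,-1,10,0],[5,0,-1,22,0],[5,0,-1,36,0],[5,0,-1,50,0],[5,0,-1,62,0],[5,0,-1,72,0],[5,0,-1,78,0],[5,0,-1,82,0],[5,0,-1,84,0],[5,0,-1,85,0]],
])

```text
time: 8.3
ee_pos: [0.5087, 0.3864, 0.0615]
eef_rot: [3.141, 0.001, -2.916]
contact_force: [-0.7, 0.7, -1.7]
finger_gap: 0.0137
grip_force: 43.1
```

apply_moves([
  [[5,0,0,0.5,0],[5,0,0,1,0],[5,0,0,1.5,0],[5,0,0,2,0],[5,0,0,2.5,0],[5,0,0,3,0],[5,0,0,3,0],[5,0,0,3,0],[5,0,0,3,0],[5,0,0,3,0]],
])

```text
time: 9.3
ee_pos: [0.5084, 0.3862, 0.0583]
eef_rot: [3.142, 0.0, -2.916]
contact_force: [0.7, 0.2, -1.0]
finger_gap: 0.0138
grip_force: 43.1
```

Foot at about 7 mm, no contact yet. I'll creep another 4 mm.

apply_moves([
  [[5,0,0,0.5,0],[5,0,0,1,0],[5,0,0,1.5,0],[5,0,0,2,0],[5,0,0,2,0],[5,0,0,2,0],[5,0,0,2,0],[5,0,0,2,0],[5,0,0,2,0],[5,0,0,2,0]],
])

```text
time: 10.3
ee_pos: [0.5084, 0.3862, 0.0563]
eef_rot: [-3.142, 0.0, -2.916]
contact_force: [0.2, -0.6, -1.0]
finger_gap: 0.0136
grip_force: 43.1
```

apply_moves([
  [[5,0,0,0.3,0],[5,0,0,0.6,0],[5,0,0,1,0],[5,0,0,1,0],[5,0,0,1,0],[5,0,0,1,0],[5,0,0,1,0],[5,0,0,1,0],[5,0,0,1,0],[5,0,0,1,0]],
])

```text
time: 11.3
ee_pos: [0.5084, 0.3862, 0.0553]
eef_rot: [3.142, 0.0, -2.916]
contact_force: [-0.1, -0.2, -0.7]
finger_gap: 0.0136
grip_force: 43.1
```

apply_moves([
  [[5,0,0,0.3,0],[5,0,0,0.6,0],[5,0,0,1,0],[5,0,0,1,0],[5,0,0,1,0],[5,0,0,1,0],[5,0,0,1,0],[5,0,0,1,0],[5,0,0,1,0],[5,0,0,1,0]],
])

```text
time: 12.3
ee_pos: [0.5084, 0.3862, 0.0543]
eef_rot: [-3.142, 0.0, -2.916]
contact_force: [-0.6, -0.2, -0.6]
finger_gap: 0.0135
grip_force: 43.1
```

apply_moves([
  [[5,0,0,0.3,0],[5,0,0,0.6,0],[5,0,0,1,0],[5,0,0,1,0],[5,0,0,1,0],[5,0,0,1,0],[5,0,0,1,0],[5,0,0,1,0],[5,0,0,1,0],[5,0,0,1,0]],
])

```text
time: 13.3
ee_pos: [0.5085, 0.3862, 0.0533]
eef_rot: [3.142, 0.0, -2.916]
contact_force: [-0.2, -0.3, -1.2]
finger_gap: 0.0133
grip_force: 43.2
```

apply_moves([
  [[5,0,0,0.3,0],[5,0,0,0.6,0],[5,0,0,1,0],[5,0,0,1.3,0],[5,0,0,1.6,0],[5,0,0,1.6,0],[5,0,0,1.6,0],[5,0,0,1.6,0],[5,0,0,1.6,0],[5,0,0,1.6,0]],
])

```text
time: 14.3
ee_pos: [0.5086, 0.3862, 0.0533]
eef_rot: [-3.141, -0.0, -2.916]
contact_force: [-2.6, -1.8, 7.9]
finger_gap: 0.0135
grip_force: 44.5
```

Contact, 8 N upward. I'll release slowly, then rise.

apply_moves([
  [[5,0,0,-1,0],[5,0,0,-1.3,0],[16,0,0,-1.3,0],[20,0,0,-1.3,0],[26,0,0,-1.3,0],[35,0,0,-1.3,0],[45,0,0,-1.3,0],[60,0,0,-1.3,0],[60,0,0,-1.3,0],[60,0,0,-1.3,0]],
])

```text
time: 15.3
ee_pos: [0.5084, 0.3862, 0.053]
eef_rot: [3.142, 0.0, -2.916]
contact_force: [0.0, -1.3, -0.1]
finger_gap: 0.06
grip_force: 0.0
```

apply_moves([
  [[60,0,0,-8,0],[60,0,0,-20,0],[60,0,0,-35,0],[60,0,0,-50,0],[60,0,0,-70,0],[60,0,0,-90,0],[60,0,0,-110,0],[60,0,0,-130,0],[60,0,0,-145,0],[60,0,0,-150,0]],
])

```text
time: 16.3
ee_pos: [0.5098, 0.3871, 0.2066]
eef_rot: [3.14, 0.005, -2.916]
contact_force: [0.3, 0.3, -0.1]
finger_gap: 0.0599
grip_force: 0.0
```

```bash
python3 - <<'E'
from h import *
im,w=cloud("side");cv2.imwrite("pics/s4.png",cv2.resize(im[60:240,200:360,::-1],None,fx=3.3,fy=3.3))
Z=w[...,2];r=np.hypot(w[...,0]-.508,w[...,1]-.387)
p=w[(r<.09)&(Z>.035)&(Z<.06)];print("pan",cv2.minEnclosingCircle(p[:,:2].astype(np.float32)))
p=w[(r<.05)&(Z>.06)&(Z<.12)];print("stop",p.mean(0),p.max(0),p.min(0))
E
```

```text
pan ((0.506393551826477, 0.38606834411621094), 0.07282394170761108)
stop [0.50554989 0.37941774 0.07744144] [0.53045399 0.39073066 0.0919728 ] [0.48513637 0.36961022 0.06007258]
```

View pics/s4.png

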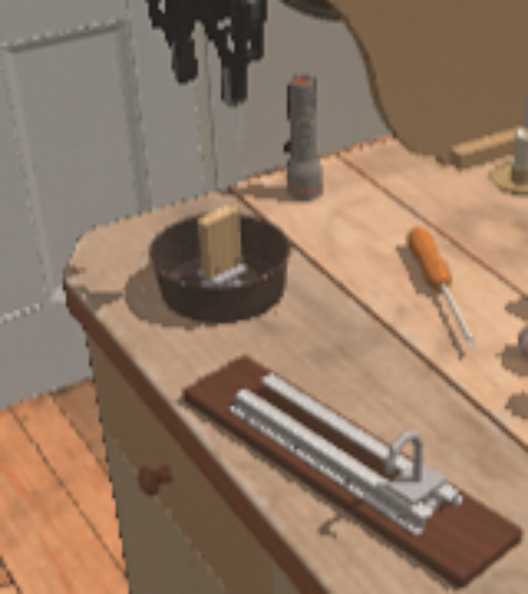

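The stop stands upright in the level pan at (220,245). The hook hasn't moved and the gripper is clear. Handing in.

```bash
python3 -c "
from bench import env
print(env.finish_job())"
```

```text
the job is handed in; nothing more can be done
None
```

The jar stop was slid out of the near end of the track and now stands upright near the centre of the cake pan, with the hook slide left in place; the job is handed in, though no verdict came back.

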